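# Fetch a drive battery from the combination-locked battery safe

### The job

Unlock the battery safe with the orange crank knob on its dial (20 lines, red is 0): clockwise until 10 comes to the white mark for the second time, anticlockwise until 5 comes up for the second time, then clockwise straight to 15. Draw the red bolt knob fully back, swing the lid open past upright, and set the blue battery pack down gently, flat in the rover's yellow battery bay, between its black corners. Leave the lid open and the other things on the table where they are.

Things in the scene. Friction and masses are not known exactly. Their poses are not given: they have to be found in the camera images.
- safe: Grey steel top-opening battery safe, 200 (x) x 310 (y) x 89 mm high, fixed. Origin at the centre of its underside, z up; the front with the yellow label is its -x face. Its +y part (y 20 to 155 mm) is the dark lock deck (top at 89 mm) with dial and bolt; its -y part is the battery compartment under the lid.
- safe_bay (a point): Centre of the floor of the safe's battery compartment: inside 192 (safe's x) x 171 (safe's y) mm, floor 4 mm above the table, walls up to 85 mm.
- dial (a joint): Clockwise turn in rad, seen from above, of the black dial (112 mm across, face 18 mm above the deck); counts on past full turns, 0 = red line at the index. Number at the index = dial / (2 pi / 20), modulo 20: turning clockwise raises it. Starts within 1.2 of 0, so clockwise 10 comes up at pi and 3 pi, then anticlockwise 5 at 2.5 pi and 0.5 pi, then 15 at 1.5 pi. Takes 0.05 N m; stays where left.
- dial_axis (a point): Centre of the dial on the lock deck's top (35 mm x, 92 mm y, 89 mm z in the safe's frame). A three-wheel lock: it opens if the dial is stopped at each number to within half a division (9 degrees). After a mistake start again from the first number, with one more full clockwise turn.
- index (a point): The white index mark on the deck at the edge of the dial, on the safe's -x side of the dial's axis. The dial has 20 lines, every fifth longer, the red one is 0; the numbers run up anticlockwise round the dial's face.
- crank_grip (a point): Grip point of the orange crank knob on the dial: upright, 18 mm across, 44 mm tall, spinning freely on its pin, so it can be held and led round without turning the hand. It goes round the dial's axis at 34 mm radius, opposite the red line (dial at 0: on the safe's +x side). The point is on its axis, 14 mm below its top, 49 mm above the deck.
- bolt (a joint): Travel in m of the sliding bolt along the safe's +y: 0 = thrown (its rod reaches 14 mm over the lid's edge and holds it down), 0.020 = fully drawn back. About 2 N moves it when the combination is set; otherwise it is blocked after about 3 mm. Stays where left. While it is drawn the dial cannot turn.
- bolt_knob (a point): Grip point of the bolt's red upright knob, 18 mm across, from 18 to 48 mm above the lock deck; on its axis, 33 mm above the deck. The rod (12 mm thick, along the safe's y, top 14 mm above the deck) runs below it, so take it with the fingers to the safe's -x and +x sides of it.
- lid (a joint): Opening angle in rad of the lid: 0 shut, 1.9 fully open (leaning outwards). Stiff hinge: it stays at any angle. Standing open it is up to 263 mm high above the table.
- lid_handle (a point): Middle of the round bar handle on the lid: 12 mm thick, 90 mm long along the safe's x; with the lid shut its axis is 30 mm above the lid's top, 130 mm sideways (safe's y) and 32 mm up from the hinge axis. The lid is 4 mm sheet and reaches 44 mm beyond the bar. About 6 N lifts it there; the bar can turn between the fingers.
- lid_hinge (a point): Middle of the lid's hinge axis, which runs along the safe's x at its outer (-y) edge (y = -155 mm, z = 87 mm in the safe's frame); the lid swings up and over towards the safe's -y.
- battery: The blue-wrapped hard-case battery pack lying flat in the safe, 139 (its x) x 47 (its y) x 38 mm, 0.38 kg. Origin at the centre of its underside. In the safe it lies with its length roughly along the safe's y.
- rover: Lower deck of a wheeled robot, fixed: round aluminium plate 270 mm across, its top at 64 mm, with four threaded rods (8 mm thick, up to 142 mm high) at x, y = +-83 mm, a green circuit board at +x and a heat sink (up to 89 mm high) at -x; rubber wheels reach out to y = +-161 mm. Origin under the centre on the table.
- bay (a point): Centre of the floor of the rover's battery bay (66 mm above the table): a yellow pad with four black L-shaped corners 14 mm tall, which leave 57 mm (rover's x) by 150 mm (rover's y) between them. The middle of its long sides is open over 113 mm for the fingers. Axes as the rover's.
- flat_pack: An orange-wrapped battery pack of the same size as the blue one, lying on the table (bystander).
- screwdriver: Screwdriver lying on the table (bystander).
- wrench: Wrench lying on the table (bystander).
- multimeter: Yellow multimeter, 170 x 82 x 38 mm, lying on the table (bystander).
- spare_wheel: Spare wheel with green hub, 100 mm across, 22 mm high, lying on the table (bystander).
- folding_rule: Folded wooden rule, 200 x 62 x 5 mm (bystander).
- soda: Drink bottle, 66 mm across, 190 mm tall (bystander).
- mug: Blue mug, 80 mm across, 90 mm tall (bystander).

How it is judged:
By the outcome, as a careful person would: the job done as asked, in the order asked, and still so for the second after the job is handed in, with the robot touching nothing.
It also fails if it takes over 72 s, if anything falls off the work surface, if the arm or the gripper's body presses on something with over 40 N, if the wrist force passes 120 N, or if a joint passes its speed limit or range.

### The arm

A 7-joint arm with a two-finger parallel gripper is mounted at the origin on the work surface. World frame = base frame: x ahead of the robot, y to its left, z up, the work surface at z = 0. Lengths are in m, angles in rad, forces in N, time in s.
With the tool pointing down it reaches from about 0.4 to 0.85 m from the base axis. Payload 10.4 kg.
Tool frame: the origin (TCP) lies between the finger pads; the fingertips stand ahead of it and the grasp point (between the pads) lies 3 mm ahead of it (r.tips_ahead is the z of the fingertips in the tool frame, in m); z points along the fingers, y is the line along which they close (so a half turn about z gives the same grasp; the last joint's range is limited). The gripper opens to 87 mm and grips with 3 to 60 N. Pads are 19 mm wide; open, the fingers measure 117 mm over their backs; the gripper's body (75 mm by 190 mm) begins 51 mm behind the grasp point.
Start: joints at [1.248, 0.332, -0.065, 1.46, 0.022, 1.35, -0.088], TCP at [0.185, -0.597, 0.208] pointing down, gripper open.
Joint ranges: [-2.6, 2.6], [-0.5, 2.12], [-1.47, 1.34], [0.16, 2.42], [-1.27, 4.41], [0.06, 2.06], [-2.6, 2.6]. Speed limits (rad/s): [2.22, 2.22, 2.79, 2.79, 3.14, 3.14, 3.14].

### API

Orientations are given as a unit quaternion [x, y, z, w].
In Python, from bench import telemetry, camera, get_calibration, r gives the robot as it stands.
- The arm moves only by the tool drive_tool, never from a script. Its argument "series" is one flat list of numbers, 7 for each row, row after row: the turn, a rotation vector about the tool's x, y, z in units of 5 degrees (1.0 is 5 degrees), then the shift along the tool's x, y, z in units of 40 mm (1.0 is 40 mm), then the opening, from -1 (shut) to 1 (fully open). A call has 1 to 10 rows; each row is the pose to reach, as a shift and turn from the pose commanded when the call began, along the tool's axes at that moment; what a row does not reach only later rows make up. A row lasts 1/12 s, in which the tool goes at most 41.7 mm and 7.16 degrees, less where a joint would pass 70% of its speed; a pose out of reach is approached as far as the arm can. A call with a gripper value outside its range is refused whole. The fingers move at their own pace and stop on an object; "grip_force" is the grip in N (left out, the last holds). Time passes only in rows, so rows that repeat a pose let the fingers close. It gives the time, the measured TCP pose, the force, the opening and the grip force at its end, in the units of the state.
- telemetry.read_state(): the state, without advancing time (a new reading comes with each control period).
- camera(name): name is "scene" or "top" or "wrist"; returns the picture (420x560x3 uint8, red, green, blue); there is no depth.
- get_calibration(name): a dict with "fovy" (degrees; the focal length in pixels is half the picture's height over the tangent of half this angle, whatever the lens; pixels are square), "cx", "cy" (the principal point, pixels), "xyz" and "rotation" of the camera in the world. Camera axes: x right, y up, looking along -z (the intrinsics and any distortion apply to the point x, -y, -z); pixel columns grow to the right and rows downward; lengths in m; the calibration is good to about 2 mm. A picture is of the moment at which its call begins: read the wrist's pose just before it. get_calibration takes no time and is no camera call; for the wrist camera it gives the pose at the moment of the call.
- r.close_job(): hands the job in; it is judged then, once.
The state is a dict: "time": time; "joint_positions": joint angles; "joint_vel": joint speeds; "joint_torque": joint torques, N m; "ee_pos": TCP position; "eef_rot": TCP orientation; "ft_force": force on the tool from outside, world axes, zero at the start; "torque": the same for the moment, N m; "width": finger opening in m; "grip_force": force on a finger pad.
Only numpy, scipy, OpenCV 4.12 (cv2) and the standard library are available. Lean on these libraries where they do the work, as an engineer would, in place of code of your own. Each camera call takes 0.05 s, during which the arm holds its last target. There are 200 camera calls.

## Working session

There is one attempt and no reset: what is moved stays moved. The work goes in short steps, Python scripts to look and compute and a tool call to move; the robot and the scene stay as the last step left them, time stands still between calls to the robot, and variables do not carry over. Pictures are saved under pics/ and viewed, at most 10 in all, crops included, and the job is handed in when it is done.

Besides the shell and the picture viewer there is one more tool, called after ">>>" by a JSON object that holds its "name" and its "arguments". drive_tool: Moves the arm, as the interface text tells. Its arguments: {"type":"object","properties":{"series":{"type":"array"},"grip_force":{"type":"number"}},"required":["series"]}

```bash
ls; mkdir -p pics; python3 - <<'E'
from bench import telemetry, camera, get_calibration, r
import cv2
print(telemetry.read_state()); print(r.tips_ahead)
for n in("scene","top","wrist"):
    print(n,get_calibration(n))
    cv2.imwrite(f"pics/{n}0.png",camera(n)[:,:,::-1])
E
```

```text
pics
{'time': 0.0, 'joint_positions': array([ 1.24843775,  0.3328376 , -0.06468572,  1.46095614,  0.02160931,
        1.34988918, -0.0884815 ]), 'joint_vel': array([-0.00022159,  0.00078871,  0.00065776,  0.00090005,  0.00132668,
        0.00101189,  0.00106544]), 'joint_torque': array([ 2.90043454e-04, -6.23241305e+01,  2.49656121e-02, -3.89902210e+01,
       -6.13812916e-02,  3.97964590e-02,  1.47032074e-04]), 'ee_pos': array([ 0.18441689, -0.59674434,  0.20756825]), 'eef_rot': array([ 9.88786752e-01,  1.49332757e-01, -1.43250045e-04, -6.82414022e-04]), 'ft_force': array([ 0.00473424,  0.39670839, -0.15011458]), 'torque': array([0.00512955, 0.01464023, 0.02505783]), 'grip_force': 0.0, 'width': 0.0866906124990463}
0.022
scene {'fovy': 57.67321352822573, 'cx': 277.47864394601805, 'cy': 206.78972194199272, 'xyz': array([ 0.86880964, -0.52815496,  1.00937194]), 'rotation': array([0.29732727, 0.08935907, 0.25877971, 0.91468274])}
top {'fovy': 53.31814705336242, 'cx': 287.2319459465282, 'cy': 210.45177272045436, 'xyz': array([0.42004623, 0.04720085, 1.36139202]), 'rotation': array([-0.018583  ,  0.03447253,  0.716027  , -0.6969732 ])}
wrist {'fovy': 63.827388883032526, 'cx': 284.45257768645894, 'cy': 201.69265931745082, 'xyz': array([ 0.26077669, -0.57381286,  0.38390851]), 'rotation': array([-0.11682032,  0.08689583, -0.58662582,  0.79666321])}
```

View pics/top0.png

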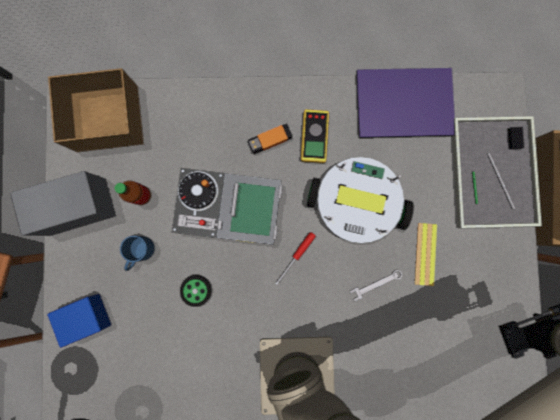

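View pics/scene0.png

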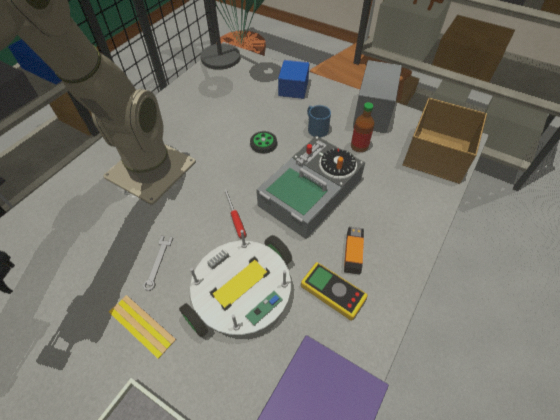

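The top view shows the safe around px (228,207), dial (197,190), bolt knob (205,222), rover (361,200) with its yellow bay, and the safe's +y to the left. The scene view shows the same layout, with the safe at (310,185).

```bash
cat > h.py <<'E'
import numpy as np, cv2
from scipy.spatial.transform import Rotation as R
from bench import telemetry, camera, get_calibration, r
def ray(c,uv):
    f=210/np.tan(np.radians(c["fovy"]/2)); uv=np.atleast_2d(uv).astype(float)
    d=np.c_[(uv[:,0]-c["cx"])/f,-(uv[:,1]-c["cy"])/f,-np.ones(len(uv))]
    return c["xyz"],R.from_quat(c["rotation"]).apply(d)
def plane(c,uv,z):
    o,d=ray(c,uv); return o+d*((z-o[2])/d[:,2])[:,None]
def proj(c,p):
    f=210/np.tan(np.radians(c["fovy"]/2))
    q=R.from_quat(c["rotation"]).inv().apply(np.atleast_2d(p)-c["xyz"])
    return np.c_[c["cx"]-f*q[:,0]/q[:,2],c["cy"]+f*q[:,1]/q[:,2]]
def shot(n,tag):
    c=get_calibration(n); im=camera(n); cv2.imwrite(f"pics/{tag}.png",im[:,:,::-1]); return c,im
def tri(c1,u1,c2,u2):
    o1,d1=ray(c1,u1);o2,d2=ray(c2,u2);d1=d1[0];d2=d2[0]
    s=np.linalg.lstsq(np.c_[d1,-d2],o2-o1,rcond=None)[0]
    a=o1+s[0]*d1;b=o2+s[1]*d2; return (a+b)/2,np.linalg.norm(a-b)
def goal(p,yaw=None,quat=None):
    """row values (turn, shift) from the present pose to TCP p, tool down with tool x at yaw"""
    s=telemetry.read_state(); A=R.from_quat(s["eef_rot"])
    if quat is not None: B=R.from_quat(quat)
    elif yaw is None: B=A
    else: B=R.from_euler("z",yaw)*R.from_euler("x",np.pi)
    return np.round(np.r_[(A.inv()*B).as_rotvec(degrees=True)/5,A.inv().apply(np.array(p)-s["ee_pos"])/.04],3)
E
python3 - <<'E'
from h import *
c=get_calibration("top");g=get_calibration("scene")
for n,uv,z in [("dial",(197,190),.107),("safe",(228,207),.089),("A",(179,169),.089),("B",(283,178),.089),("C",(277,245),.089),("D",(171,234),.089),("rover",(361,200),.066),("bolt",(205,222),.12)]:print(n,plane(c,uv,z)[0].round(3))
im=cv2.imread("pics/top0.png")[150:270,160:430]
cv2.imwrite("pics/c1.png",cv2.resize(im,(800,356),interpolation=cv2.INTER_CUBIC))
p=[.5,.2,.3]
E
```

```text
dial [0.583 0.287 0.107]
safe [0.531 0.197 0.089]
A [0.651 0.345 0.089]
B [0.616 0.027 0.089]
C [0.411 0.051 0.089]
D [0.453 0.37  0.089]
rover [ 0.544 -0.215  0.066]
bolt [0.485 0.262 0.12 ]
```

View pics/wrist0.png

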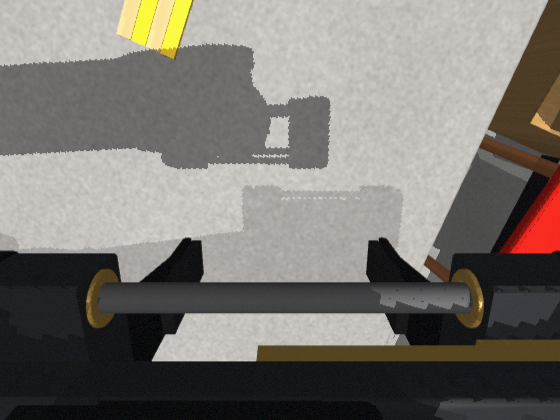

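The wrist view shows the fingertips at the bottom (190,250) and (380,250), and the bench ahead with the folding rule at (155,25).

```bash
cat >> h.py <<'E'
def wcam(p,yaw):
    s=telemetry.read_state(); c=get_calibration("wrist"); A=R.from_quat(s["eef_rot"]); B=R.from_euler("z",yaw)*R.from_euler("x",np.pi)
    D=B*A.inv(); c=dict(c); c["xyz"]=np.array(p)+D.apply(c["xyz"]-s["ee_pos"]); c["rotation"]=(D*R.from_quat(c["rotation"])).as_quat(); return c
E
python3 - <<'E'
from h import *
c=get_calibration("wrist"); s=telemetry.read_state()
print("cam fwd in tool",R.from_quat(s["eef_rot"]).inv().apply(-R.from_quat(c["rotation"]).as_matrix()[:,2]).round(3))
pts=np.array([[.583,.287,.107],[.651,.345,.089],[.616,.027,.089],[.411,.051,.089],[.453,.37,.089],[.485,.262,.12]])
for yaw in(1.45,):
  for p in([.5,.08,.36],[.52,.0,.36],[.52,.06,.32]):
    print(yaw,p,proj(wcam(p,yaw),pts).round(0).tolist(),goal(p,yaw).tolist())
E
```

```text
cam fwd in tool [-0.288  0.     0.958]
1.45 [0.5, 0.08, 0.36] [[336.0, -28.0], [392.0, -91.0], [373.0, 190.0], [222.0, 191.0], [210.0, -93.0], [251.0, 6.0]] [-0.01, -0.006, -13.18, 12.533, -13.841, -3.792]
1.45 [0.52, 0.0, 0.36] [[311.0, -114.0], [370.0, -181.0], [355.0, 133.0], [197.0, 134.0], [177.0, -183.0], [220.0, -78.0]] [-0.01, -0.006, -13.18, 12.42, -11.782, -3.794]
1.45 [0.52, 0.06, 0.32] [[320.0, -64.0], [383.0, -136.0], [364.0, 185.0], [198.0, 186.0], [177.0, -137.0], [223.0, -26.0]] [-0.01, -0.006, -13.18, 12.863, -13.214, -2.793]
```

View pics/c1.png

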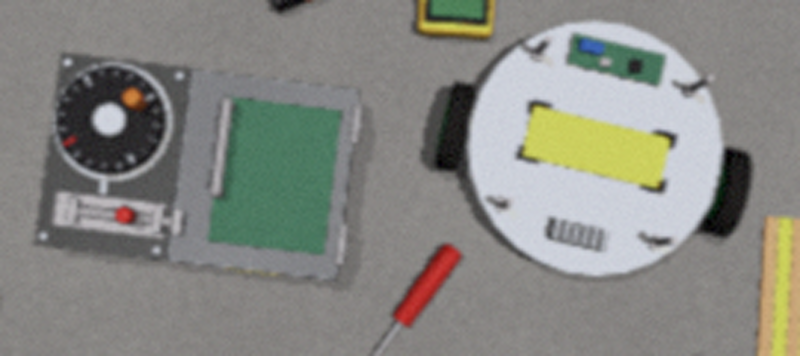

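The crop shows the dial centre at (110,120), red line lower left (68,142), index below (103,185), crank upper right (133,97), bolt knob (125,215), and the handle bar at (222,145). The dial therefore stands at about +1 rad.

```bash
python3 - <<'E'
from h import *
print(goal([.53,.19,.36],1.45),proj(wcam([.53,.19,.36],1.45),[[.583,.287,.107],[.651,.345,.089],[.453,.37,.089],[.485,.262,.12]]).round())
E
```

```text
[-1.0000e-02 -6.0000e-03 -1.3180e+01  1.4062e+01 -1.6247e+01 -3.7900e+00] [[318.  80.]
 [369.  23.]
 [202.  22.]
 [240. 112.]]
```

>>> {"name": "drive_tool", "arguments": {"series": [0,0,-1.3,1.0,-0.4,-1.0,0,0,0,-2.6,1.6,-1.2,-1.5,0,0,0,-3.9,2.2,-2.1,-2,0,0,0,-5.2,2.9,-3,-2.5,0,0,0,-6.5,3.6,-3.8,-3,0,0,0,-7.8,4.3,-4.6,-3.5,0,0,0,-9.1,5,-5.4,-3.8,0,0,0,-10.4,5.6,-6.3,-3.8,0,0,0,-11.7,6.3,-7.1,-3.8,0,0,0,-13.18,7,-8,-3.8,0]}}

```text
time: 0.98
ee_pos: [0.34, -0.2528, 0.3587]
eef_rot: [0.748, 0.664, -0.0, 0.001]
ft_force: [1.2, -0.3, -0.1]
width: 0.0442
grip_force: 0.0
```

```bash
python3 - <<'E'
from h import *
s=telemetry.read_state();print(s["joint_positions"].round(2),goal([.53,.19,.36],1.45))
E
```

```text
[ 0.99 -0.14 -0.39  1.66 -0.05  1.61  0.47] [ 1.0000e-02  1.3000e-02  1.2000e-02  1.1559e+01  3.3920e+00 -4.2000e-02]
```

>>> {"name": "drive_tool", "arguments": {"series": [0,0,0,11.56,3.39,0,0,0,0,0,11.56,3.39,0,0,0,0,0,11.56,3.39,0,0,0,0,0,11.56,3.39,0,0,0,0,0,11.56,3.39,0,0,0,0,0,11.56,3.39,0,0,0,0,0,11.56,3.39,0,0,0,0,0,11.56,3.39,0,0,0,0,0,11.56,3.39,0,0,0,0,0,11.56,3.39,0,0]}}

```text
time: 1.82
ee_pos: [0.5063, 0.129, 0.3584]
eef_rot: [0.75, 0.661, 0.0, 0.001]
ft_force: [1.2, -1.0, -0.2]
width: 0.0435
grip_force: 0.0
```

>>> {"name": "drive_tool", "arguments": {"series": [0,0,0,1.5,0.3,0,0,0,0,0,1.5,0.3,0,0,0,0,0,1.5,0.3,0,0]}}

```text
time: 2.07
ee_pos: [0.5246, 0.1905, 0.3569]
eef_rot: [0.748, 0.664, -0.0, -0.002]
ft_force: [0.3, 0.2, 0.6]
width: 0.0437
grip_force: 0.0
```

```bash
python3 - <<'E'
from h import *
s=telemetry.read_state();print(s["ee_pos"],s["joint_positions"].round(2))
c,im=shot("wrist","w1"); np.savez("w1.npz",im=im,**c)
E
```

```text
[0.52455046 0.19047228 0.35688635] [ 0.37  0.28 -1.    1.34  0.23  1.65 -0.71]
```

View pics/w1.png

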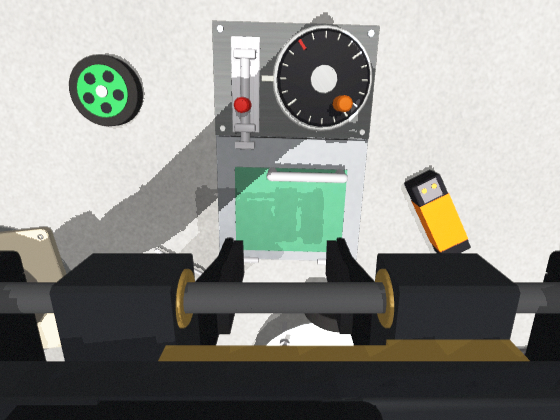

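The wrist view shows the dial centred near (324,79), red line (302,44), crank (344,103), bolt knob (242,104), index (267,78), and the handle bar from (270,176) to (346,177).

```bash
python3 - <<'E'
from h import *
d=np.load("w1.npz"); im=d["im"]; c={k:d[k] for k in("fovy","cx","cy","xyz","rotation")}
hsv=cv2.cvtColor(im,cv2.COLOR_RGB2HSV); H,S,V=cv2.split(hsv)
def cen(m,x0,x1,y0,y1):
    k=np.zeros_like(m);k[y0:y1,x0:x1]=m[y0:y1,x0:x1];ys,xs=np.nonzero(k);return np.c_[xs,ys].astype(np.float32)
red=((H<6)|(H>172))&(S>150)&(V>70)
hub=cen((S<60)&(V>180),308,341,62,97); rl=cen(red,290,315,30,60); kb=cen(red,225,260,90,120)
cr=cen((H>=6)&(H<20)&(S>150)&(V>100),325,365,85,120)
for n,p,z in(("hub",hub,.107),("red",rl,.107),("boltknob",kb,.137),("crank",cr,.152)): print(n,len(p),p.mean(0).round(1),np.round(plane(c,p.mean(0),z),4))
# dial disc outer: dark pixels
dk=((V<70)&(S<120)).astype(np.uint8); dk[:, :268]=0; dk[:,378:]=0; dk[135:]=0; dk[:20]=0
cn=max(cv2.findContours(cv2.morphologyEx(dk,cv2.MORPH_OPEN,np.ones((5,5))),0,1)[0],key=cv2.contourArea); e=cv2.fitEllipse(cn); print("ell",e)
w=plane(c,cn[:,0],.107); (cc,rr)=cv2.minEnclosingCircle(w[:,:2].astype(np.float32)); print("disc circ",cc,rr)
bar=cen((S<60)&(V>200),262,352,165,186); print("bar",cv2.minAreaRect(bar)); b=cv2.boxPoints(cv2.minAreaRect(bar)); wb=plane(c,b,.125); print(wb.round(4), "c",wb.mean(0))
sc=np.array([[220,28],[372,34],[362,131],[222,128]]); print(plane(c,sc,.09).round(4))
cv2.imwrite("pics/w1c.png",cv2.resize(im[10:190,200:390,::-1],(792,750))[:600] if 0 else cv2.resize(im[10:150,205:385,::-1],(756,588),interpolation=cv2.INTER_CUBIC))
E
```

```text
hub 562 [323.6  78.3] [[0.5828 0.2893 0.107 ]]
red 37 [301.6  43.9] [[0.5607 0.3296 0.107 ]]
boltknob 205 [241.9 104.5] [[0.4855 0.2708 0.137 ]]
crank 269 [342.6 103. ] [[0.5961 0.2595 0.152 ]]
ell ((322.1647644042969, 76.56797790527344), (82.93283081054688, 90.37601470947266), 24.281335830688477)
disc circ (0.5821085572242737, 0.2887696921825409) 0.054943885654211044
bar ((309.0, 175.0), (20.0, 84.0), 90.0)
[[0.5037 0.1969 0.125 ]
 [0.6058 0.185  0.125 ]
 [0.6042 0.1598 0.125 ]
 [0.5004 0.1719 0.125 ]] c [0.55351393 0.17839165 0.125     ]
[[0.467  0.3606 0.09  ]
 [0.6463 0.3329 0.09  ]
 [0.6286 0.2205 0.09  ]
 [0.4497 0.2453 0.09  ]]
```

View pics/w1c.png

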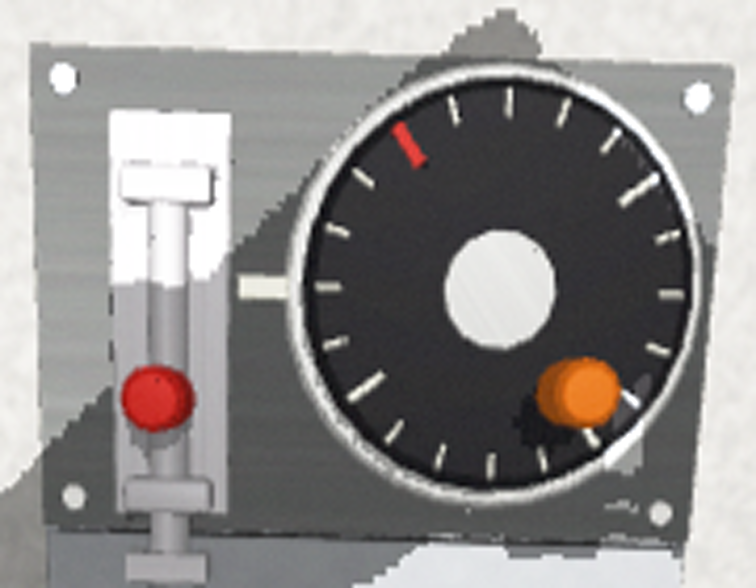

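The crop shows the red line three divisions clockwise of the index, so the dial is at about 54°. The safe's yaw is about −8.5° and the dial axis is at (.583,.289).

```bash
python3 - <<'E'
from h import *
print(goal([.599,.259,.205],1.422),goal([.599,.259,.141],1.422))
E
```

```text
[-0.026 -0.014  0.328  1.98   1.641  3.803] [-0.026 -0.014  0.328  1.978  1.644  5.403]
```

>>> {"name": "drive_tool", "arguments": {"series": [0,0,0.33,2,1.64,3.8,0,0,0,0.33,2,1.64,3.8,0,0,0,0.33,2,1.64,3.8,0,0,0,0.33,2,1.64,3.8,0,0,0,0.33,1.98,1.64,3.8,0,0,0,0.33,1.98,1.64,3.8,0,0,0,0.33,1.98,1.64,4.5,0,0,0,0.33,1.98,1.64,5,0,0,0,0.33,1.98,1.64,5.4,0,0,0,0.33,1.98,1.64,5.4,0]}}

```text
time: 2.95
ee_pos: [0.5995, 0.253, 0.1403]
eef_rot: [0.76, 0.65, -0.002, 0.0]
ft_force: [-0.5, -0.9, 0.2]
width: 0.0435
grip_force: 0.0
```

>>> {"name": "drive_tool", "arguments": {"series": [0,0,0,0,0,0,-1,0,0,0,0,0,0,-1,0,0,0,0,0,0,-1,0,0,0,0,0,0,-1,0,0,0,0,0,0,-1], "grip_force": 15}}

```text
time: 3.37
ee_pos: [0.6005, 0.2559, 0.143]
eef_rot: [0.759, 0.651, 0.001, 0.0]
ft_force: [-0.4, 1.5, 0.1]
width: 0.0181
grip_force: 0.0
```

```bash
cat > circ.py <<'E'
import sys
from h import *
A=np.array([.583,.289]); y=np.radians(-8.5); s=telemetry.read_state()
v=s["ee_pos"][:2]-A; print(s["ee_pos"].round(4),"yaw",R.from_quat(s["eef_rot"]).as_euler("zyx",degrees=True).round(2),"r",np.hypot(*v),"dial mod360",np.degrees(y-np.arctan2(v[1],v[0]))%360, "w",s["width"],s["grip_force"],s["ft_force"].round(1))
for a in map(float,sys.argv[1:]):
    t=y-np.radians(a); print(a,goal([*(A+.034*np.array([np.cos(t),np.sin(t)])),.141])[3:].round(2).tolist())
E
python3 circ.py 54 78 102 126 150 174 198 222 246 270 294 318 342
```

```text
[0.6005 0.2559 0.143 ] yaw [-8.1190e+01  7.0000e-02 -1.7998e+02] r 0.03739001081571966 dial mod360 53.62818505262882 w 0.018071301545162097 0.0 [-0.4  1.5  0.1]
54.0 [0.06, -0.06, 0.05]
78.0 [-0.08, -0.38, 0.05]
102.0 [-0.08, -0.73, 0.05]
126.0 [0.06, -1.05, 0.05]
150.0 [0.32, -1.29, 0.05]
174.0 [0.66, -1.4, 0.05]
198.0 [1.01, -1.37, 0.05]
222.0 [1.32, -1.19, 0.05]
246.0 [1.52, -0.91, 0.05]
270.0 [1.6, -0.56, 0.05]
294.0 [1.53, -0.22, 0.05]
318.0 [1.32, 0.07, 0.05]
342.0 [1.02, 0.25, 0.05]
```

>>> {"name": "drive_tool", "arguments": {"series": [0,0,0,0,0,0,-1,0,0,0,0,0,0,-1,0,0,0,0,0,0,-1]}}

```text
time: 3.62
ee_pos: [0.6002, 0.2559, 0.1421]
eef_rot: [0.759, 0.651, 0.0, 0.0]
ft_force: [0.5, -0.4, -0.4]
width: 0.0022
grip_force: 0.0
```

```bash
python3 circ.py 54 78 102 126 150 174 198 222 246 270 294 318 342 
```

```text
[0.6002 0.2559 0.1421] yaw [-81.19   0.   180.  ] r 0.03731294975157309 dial mod360 54.11247905494744 w 0.0021893129508910557 0.0 [ 0.5 -0.4 -0.4]
54.0 [0.07, -0.05, 0.03]
78.0 [-0.08, -0.37, 0.03]
102.0 [-0.08, -0.72, 0.03]
126.0 [0.06, -1.05, 0.03]
150.0 [0.32, -1.28, 0.03]
174.0 [0.66, -1.4, 0.03]
198.0 [1.01, -1.36, 0.03]
222.0 [1.32, -1.19, 0.03]
246.0 [1.53, -0.9, 0.03]
270.0 [1.6, -0.56, 0.03]
294.0 [1.53, -0.21, 0.03]
318.0 [1.32, 0.08, 0.03]
342.0 [1.02, 0.26, 0.03]
```

```bash
python3 - <<'E'
from h import *
c,im=shot("wrist","w2"); t,im2=shot("scene","s2"); print(proj(t,[[.599,.259,.138]]))
a=im[100:400,130:430,::-1]; b=cv2.resize(im2[120:220,280:380,::-1],(400,400),interpolation=cv2.INTER_CUBIC)
cv2.imwrite("pics/m2.png",np.hstack([cv2.resize(a,(400,400)),b]))
E
```

```text
[[339.96959837 161.02126543]]
```

View pics/m2.png

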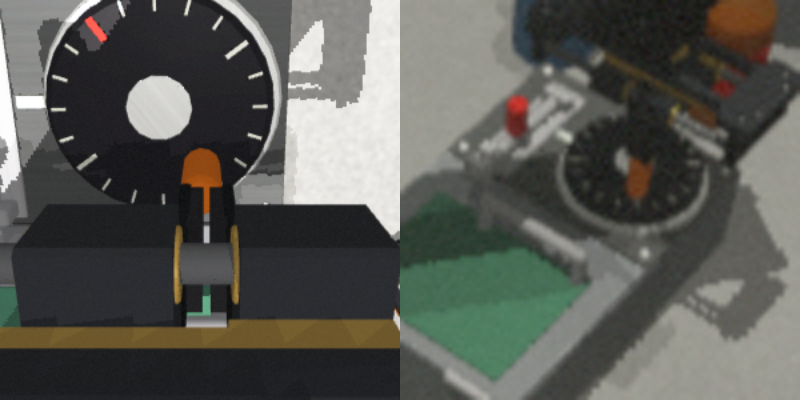

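```bash
python3 - <<'E'
from h import *
d=np.load("w1.npz"); c1={k:d[k] for k in("fovy","cx","cy","xyz","rotation")}
print("w1 top",plane(c1,[[346,103.3]],.152), "hub",plane(c1,[323.6,78.3],.107))
s=telemetry.read_state(); c=get_calibration("wrist"); im=cv2.imread("pics/w2.png")
k=lambda u,v:(130+u*.75,100+v*.75)
for n,p,z in(("hub",k(158,107),.107),("hub",k(158,107),.11),("red",k(95,28),.107),("knobtop",k(203,163),.152)): print(n,plane(c,p,z))
print(tri(c1,[323.6,78.3],c,k(158,107)), tri(c1,[346,103.3],c,k(203,163)),c["xyz"]-s["ee_pos"])
print(proj(c,s["ee_pos"]+[0,0,-.022]))
E
```

```text
w1 top [[0.59979592 0.25873936 0.152     ]] hub [[0.58284774 0.28923052 0.107     ]]
hub [[0.58254604 0.28882006 0.107     ]]
hub [[0.58297801 0.28945873 0.11      ]]
red [[0.56078289 0.32964255 0.107     ]]
knobtop [[0.60241184 0.27351937 0.152     ]]
(array([0.58271901, 0.28913824, 0.10837617]), np.float64(7.119113849667142e-05)) (array([0.60280209, 0.2596601 , 0.11903413]), np.float64(0.006180661814825431)) [0.01283794 0.0779375  0.1762532 ]
[[283.32644134 231.24171266]]
```

```bash
python3 - <<'E'
from h import *
c=get_calibration("wrist");t=get_calibration("scene")
K=lambda p:((proj(c,p)-[130,100])/.75).round()
for z in(.108,.13,.152): print(z,K([[.599,.259,z],[.599,.268,z],[.590,.259,z],[.608,.259,z]]).tolist(),((proj(t,[.599,.259,z])-[280,120])*4).tolist())
im=cv2.cvtColor(cv2.imread("pics/s2.png"),cv2.COLOR_BGR2HSV)
H,S,V=cv2.split(im);m=((H>=4)&(H<20)&(S>130)&(V>60)).astype(np.uint8);n,l,st,ce=cv2.connectedComponentsWithStats(m)
print([(st[i].tolist(),ce[i].round(1).tolist()) for i in range(1,n) if st[i][4]>10 and 300<ce[i][0]<380 and 100<ce[i][1]<250])
im=cv2.cvtColor(cv2.imread("pics/scene0.png"),cv2.COLOR_BGR2HSV)
H,S,V=cv2.split(im);m=((H>=4)&(H<20)&(S>130)&(V>60)).astype(np.uint8);n,l,st,ce=cv2.connectedComponentsWithStats(m)
print([(st[i].tolist(),ce[i].round(1).tolist()) for i in range(1,n) if st[i][4]>10 and 300<ce[i][0]<380 and 100<ce[i][1]<250])
E
```

```text
0.108 [[201.0, 160.0], [198.0, 143.0], [183.0, 163.0], [219.0, 158.0]] [[235.2189262720915, 190.1810364721406]]
0.13 [[201.0, 177.0], [198.0, 159.0], [181.0, 180.0], [221.0, 174.0]] [[238.61728271662946, 171.14808273813014]]
0.152 [[200.0, 198.0], [197.0, 177.0], [178.0, 201.0], [222.0, 195.0]] [[242.11885101356825, 151.53707710061667]]
[([357, 112, 17, 24, 261], [365.6, 123.5]), ([352, 146, 7, 5, 17], [355.2, 148.2]), ([337, 160, 6, 9, 44], [339.3, 164.2]), ([345, 235, 19, 29, 455], [354.1, 249.3])]
[([354, 112, 20, 24, 327], [363.9, 124.2]), ([352, 143, 9, 8, 27], [355.9, 146.6]), ([362, 145, 6, 5, 13], [364.6, 147.0]), ([337, 156, 7, 13, 61], [339.7, 162.3]), ([345, 235, 19, 29, 456], [354.1, 249.3])]
```

```bash
python3 - <<'E'
from h import *
a=cv2.imread("pics/w2.png")[200:300,235:335]; b=cv2.imread("pics/s2.png")[135:185,310:360]
c=get_calibration("wrist");t=get_calibration("scene");s=telemetry.read_state();A=R.from_quat(s["eef_rot"])
P=s["ee_pos"]+A.apply([[.0095,0,.022],[-.0095,0,.022],[.0095,0,-.01]])
print((proj(c,P)-[235,200])*4,(proj(t,P)-[310,135])*8+[400,0])
cv2.imwrite("pics/m3.png",np.hstack([cv2.resize(a,(400,400),interpolation=2),cv2.resize(b,(400,400),interpolation=2)]))
E
```

```text
[[193.32201926  68.03497786]
 [193.27735742 180.47065555]
 [192.38077102 147.76126751]] [[647.13023358 232.19178452]
 [619.01179609 259.83758493]
 [657.52101162 175.47024913]]
```

View pics/m3.png

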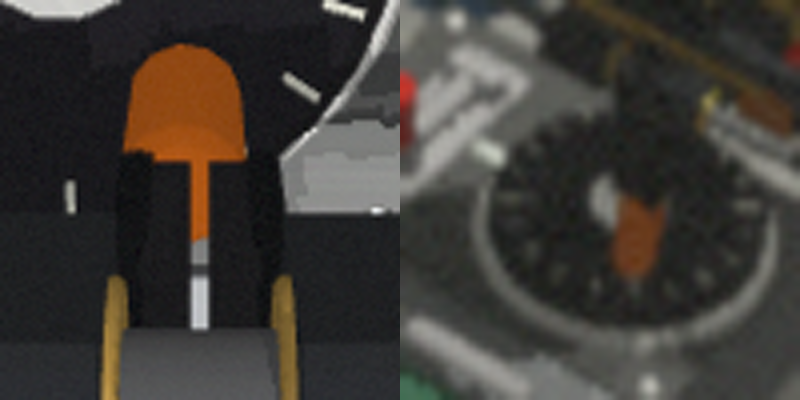

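The knob's top is visible below the fingertips, so the tips closed above the knob: they sit about 30 mm higher than the reported TCP implies. I'll touch down slowly to measure this.

>>> {"name": "drive_tool", "arguments": {"series": [0,0,0,0,0,0.06,-1,0,0,0,0,0,0.12,-1,0,0,0,0,0,0.12,-1]}}

```text
time: 3.97
ee_pos: [0.6008, 0.2563, 0.1382]
eef_rot: [0.759, 0.651, 0.001, 0.0]
ft_force: [0.3, -0.2, 6.4]
width: 0.0004
grip_force: 2.9
```

>>> {"name": "drive_tool", "arguments": {"series": [0,0,0,0,0,-0.2,0,0,0,0,0,0,-0.2,0,0,0,0,0.07,0,-0.2,0,0,0,0,0.07,0,-0.2,0,0,0,0,0.07,0,-0.1,0,0,0,0,0.07,0,0.1,0,0,0,0,0.07,0,0.3,0]}}

```text
time: 4.55
ee_pos: [0.6005, 0.2585, 0.1242]
eef_rot: [0.759, 0.651, -0.0, 0.0]
ft_force: [0.1, -0.0, -0.7]
width: 0.0384
grip_force: 0.0
```

>>> {"name": "drive_tool", "arguments": {"series": [0,0,0,0,0,0.2,0,0,0,0,0,0,0.4,0,0,0,0,0,0,0.45,0,0,0,0,0,0,0.45,-1,0,0,0,0,0,0.45,-1,0,0,0,0,0,0.45,-1,0,0,0,0,0,0.45,-1,0,0,0,0,0,0.45,-1,0,0,0,0,0,0.45,-1,0,0,0,0,0,0.45,-1]}}

```text
time: 5.38
ee_pos: [0.6006, 0.2589, 0.1076]
eef_rot: [0.759, 0.651, 0.0, -0.0]
ft_force: [-1.3, 0.3, 1.6]
width: 0.0176
grip_force: 15.0
```

```bash
sed -i 's/,.141\]/,s["ee_pos"][2]]/' circ.py; python3 circ.py 54 78 102 126 150 174 198 222 246 270 294 318 342 
```

```text
[0.6006 0.2589 0.1076] yaw [-8.1200e+01  2.0000e-02 -1.7998e+02] r 0.034867672517921285 dial mod360 51.2193558543581 w 0.017648565721829865 15.00023948494345 [-1.3  0.3  1.6]
54.0 [-0.01, -0.05, -0.0]
78.0 [-0.15, -0.37, -0.0]
102.0 [-0.16, -0.72, -0.0]
126.0 [-0.01, -1.05, -0.0]
150.0 [0.25, -1.28, -0.0]
174.0 [0.58, -1.39, -0.0]
198.0 [0.94, -1.36, -0.0]
222.0 [1.24, -1.18, 0.0]
246.0 [1.45, -0.9, 0.0]
270.0 [1.53, -0.55, 0.0]
294.0 [1.46, -0.21, 0.0]
318.0 [1.25, 0.08, 0.0]
342.0 [0.94, 0.26, 0.0]
```

```bash
sed -i 's/A=np.array(\[.583,.289\])/A=np.array([.584,.289])/' circ.py; python3 circ.py 54 78 102 126 150 174 198 222 246 270 294 |tail -11
```

```text
54.0 [-0.0, -0.02, -0.0]
78.0 [-0.15, -0.34, -0.0]
102.0 [-0.15, -0.7, -0.0]
126.0 [-0.01, -1.02, -0.0]
150.0 [0.25, -1.26, -0.0]
174.0 [0.59, -1.37, -0.0]
198.0 [0.94, -1.34, -0.0]
222.0 [1.25, -1.16, 0.0]
246.0 [1.46, -0.88, 0.0]
270.0 [1.53, -0.53, 0.0]
294.0 [1.46, -0.18, 0.0]
```

>>> {"name": "drive_tool", "arguments": {"series": [0,0,0,-0.15,-0.34,0,-1,0,0,0,-0.15,-0.7,0,-1,0,0,0,0,-1.02,0,-1,0,0,0,0.25,-1.26,0,-1,0,0,0,0.59,-1.37,0,-1,0,0,0,0.94,-1.34,0,-1,0,0,0,1.25,-1.16,0,-1,0,0,0,1.46,-0.88,0,-1,0,0,0,1.53,-0.53,0,-1,0,0,0,1.53,-0.53,0,-1]}}

```text
time: 6.22
ee_pos: [0.592, 0.3205, 0.1075]
eef_rot: [0.76, 0.65, 0.0, 0.001]
ft_force: [-0.3, -4.9, 2.8]
width: 0.0172
grip_force: 15.0
```

```bash
python3 circ.py 270 294 318 342 6 30 54 78 102 126 150 
```

```text
[0.592  0.3205 0.1075] yaw [-8.1020e+01  1.0000e-01  1.7989e+02] r 0.03249416817567727 dial mod360 275.75733157364766 w 0.01715312056236782 15.00017330632545 [-0.3 -4.9  2.8]
270.0 [0.04, -0.08, -0.0]
294.0 [-0.03, 0.26, 0.0]
318.0 [-0.24, 0.55, 0.0]
342.0 [-0.54, 0.73, 0.0]
6.0 [-0.89, 0.77, 0.0]
30.0 [-1.23, 0.66, 0.0]
54.0 [-1.49, 0.43, 0.0]
78.0 [-1.64, 0.11, 0.0]
102.0 [-1.64, -0.24, 0.0]
126.0 [-1.5, -0.57, 0.0]
150.0 [-1.24, -0.81, 0.0]
```

>>> {"name": "drive_tool", "arguments": {"series": [0,0,0,-0.1,0.34,0,-1,0,0,0,-0.31,0.63,0,-1,0,0,0,-0.61,0.81,0,-1,0,0,0,-0.96,0.85,0,-1,0,0,0,-1.3,0.74,0,-1,0,0,0,-1.55,0.51,0,-1,0,0,0,-1.7,0.19,0,-1,0,0,0,-1.7,-0.16,0,-1,0,0,0,-1.56,-0.49,0,-1,0,0,0,-1.56,-0.49,0,-1]}}

```text
time: 7.05
ee_pos: [0.5576, 0.2646, 0.1075]
eef_rot: [0.759, 0.652, -0.001, 0.0]
ft_force: [-5.6, -4.3, 6.1]
width: 0.0177
grip_force: 15.0
```

```bash
sed -i 's/.584,.289\]/.584,.288]/' circ.py;python3 circ.py 126 150 174 180 156 
```

```text
[0.5576 0.2646 0.1075] yaw [-8.1320e+01 -7.0000e-02  1.7992e+02] r 0.035272161908087074 dial mod360 130.01694956908764 w 0.017678280496375143 15.001609059982002 [-5.6 -4.3  6.1]
126.0 [-0.01, 0.07, -0.0]
150.0 [0.25, -0.17, -0.0]
174.0 [0.59, -0.28, -0.0]
180.0 [0.67, -0.28, -0.0]
156.0 [0.33, -0.21, -0.0]
```

>>> {"name": "drive_tool", "arguments": {"series": [0,0,0,0.26,-0.24,0,-1,0,0,0,0.6,-0.35,0,-1,0,0,0,0.68,-0.35,0,-1,0,0,0,0.68,-0.35,0,-1,0,0,0,0.68,-0.35,0,-1]}}

```text
time: 7.47
ee_pos: [0.5489, 0.2946, 0.1073]
eef_rot: [0.759, 0.652, -0.0, -0.001]
ft_force: [-7.8, 1.6, 5.5]
width: 0.0174
grip_force: 15.0
```

```bash
cat > dial.py <<'E'
from h import *
c,im=shot("wrist","wd"); hsv=cv2.cvtColor(im,cv2.COLOR_RGB2HSV);H,S,V=cv2.split(hsv)
m=((H<4)|(H>174))&(S>140)&(V>50); A=np.array([.583,.289])
ys,xs=np.nonzero(m); w=plane(c,np.c_[xs,ys],.107)[:,:2]; d=np.hypot(*(w-A).T); k=(d>.036)&(d<.056)
v=w[k].mean(0)-A if k.any() else [0,0]; print("red px",k.sum(),"r",np.hypot(*v),"dial",(171.5-np.degrees(np.arctan2(v[1],v[0])))%360)
E
python3 dial.py; python3 circ.py 180 156 132 108 84 60 36 12 348 324 300
```

```text
red px 155 r 0.04627241607556601 dial 182.13764307340418
[0.5489 0.2945 0.1074] yaw [-8.133e+01 -1.300e-01 -1.799e+02] r 0.03569877930164109 dial mod360 182.01794637600617 w 0.017256012103753444 15.000706166611053 [-7.9  2.3  5.2]
180.0 [-0.03, 0.04, -0.0]
156.0 [-0.38, 0.12, -0.0]
132.0 [-0.66, 0.32, -0.0]
108.0 [-0.84, 0.63, -0.0]
84.0 [-0.87, 0.98, -0.0]
60.0 [-0.76, 1.32, -0.0]
36.0 [-0.53, 1.58, -0.0]
12.0 [-0.2, 1.72, -0.0]
348.0 [0.15, 1.72, -0.0]
324.0 [0.47, 1.58, -0.0]
300.0 [0.71, 1.32, -0.0]
```

>>> {"name": "drive_tool", "arguments": {"series": [0,0,0,-0.35,0.08,0,-1,0,0,0,-0.63,0.28,0,-1,0,0,0,-0.81,0.59,0,-1,0,0,0,-0.84,0.94,0,-1,0,0,0,-0.73,1.28,0,-1,0,0,0,-0.5,1.54,0,-1,0,0,0,-0.17,1.68,0,-1,0,0,0,0.18,1.68,0,-1,0,0,0,0.5,1.54,0,-1,0,0,0,0.5,1.54,0,-1]}}

```text
time: 8.35
ee_pos: [0.6119, 0.3061, 0.1073]
eef_rot: [0.758, 0.652, -0.001, -0.001]
ft_force: [-8.1, -2.9, 7.3]
width: 0.0174
grip_force: 15.0
```

```bash
python3 circ.py 324 300 276 252 228 204 180 156 132 108 90
```

```text
[0.6119 0.3061 0.1073] yaw [ -81.42   -0.21 -179.98] r 0.033234003521623125 dial mod360 318.4691642827049 w 0.017364463456805885 15.00075186033655 [-8.1 -2.9  7.3]
324.0 [-0.05, 0.07, -0.0]
300.0 [0.18, -0.2, 0.0]
276.0 [0.29, -0.53, 0.0]
252.0 [0.26, -0.88, 0.0]
228.0 [0.08, -1.19, 0.0]
204.0 [-0.21, -1.4, 0.0]
180.0 [-0.55, -1.47, 0.0]
156.0 [-0.9, -1.4, 0.0]
132.0 [-1.18, -1.19, 0.0]
108.0 [-1.36, -0.88, 0.0]
90.0 [-1.4, -0.62, 0.0]
```

>>> {"name": "drive_tool", "arguments": {"series": [0,0,0,0.23,-0.25,0,-1,0,0,0,0.34,-0.58,0,-1,0,0,0,0.31,-0.93,0,-1,0,0,0,0.13,-1.24,0,-1,0,0,0,-0.16,-1.45,0,-1,0,0,0,-0.5,-1.52,0,-1,0,0,0,-0.85,-1.45,0,-1,0,0,0,-1.13,-1.24,0,-1,0,0,0,-1.31,-0.93,0,-1,0,0,0,-1.35,-0.67,0,-1]}}

```text
time: 9.18
ee_pos: [0.5811, 0.2543, 0.1074]
eef_rot: [0.759, 0.651, 0.002, -0.001]
ft_force: [-0.3, 12.9, -1.6]
width: 0.0173
grip_force: 15.0
```

>>> {"name": "drive_tool", "arguments": {"series": [0,0,0,0,0,0,-1,0,0,0,0,0,0,-1]}}

```text
time: 9.35
ee_pos: [0.5814, 0.2546, 0.1074]
eef_rot: [0.76, 0.65, 0.001, -0.001]
ft_force: [2.3, 3.5, 2.1]
width: 0.0173
grip_force: 15.0
```

```bash
python3 dial.py; python3 circ.py 90 114 138 162 186 210 234 258 270
```

```text
red px 195 r 0.045863366224893835 dial 82.65470025469047
[0.5811 0.2545 0.1074] yaw [-8.1170e+01  8.0000e-02 -1.7987e+02] r 0.03358749624370634 dial mod360 86.53519380194373 w 0.017312113529700125 15.000200350503974 [1.4 4.  1.4]
90.0 [-0.01, -0.05, -0.0]
114.0 [0.06, -0.4, -0.0]
138.0 [0.26, -0.68, -0.0]
162.0 [0.57, -0.86, 0.0]
186.0 [0.92, -0.9, 0.0]
210.0 [1.26, -0.79, 0.0]
234.0 [1.52, -0.56, 0.0]
258.0 [1.67, -0.24, 0.0]
270.0 [1.69, -0.06, 0.0]
```

>>> {"name": "drive_tool", "arguments": {"series": [0,0,0,0.06,-0.37,0,-1,0,0,0,0.26,-0.68,0,-1,0,0,0,0.57,-0.87,0,-1,0,0,0,0.92,-0.92,0,-1,0,0,0,1.26,-0.81,0,-1,0,0,0,1.52,-0.58,0,-1,0,0,0,1.65,-0.28,0,-1,0,0,0,1.68,-0.1,0,-1,0,0,0,1.68,-0.1,0,-1,0,0,0,1.68,-0.1,0,-1]}}

```text
time: 10.23
ee_pos: [0.5862, 0.3223, 0.1075]
eef_rot: [0.759, 0.651, 0.001, -0.0]
ft_force: [1.8, 2.8, 4.2]
width: 0.017
grip_force: 15.0
```

```bash
python3 dial.py; python3 circ.py 270
```

```text
red px 0 r 0.0 dial 171.5
[0.5858 0.3223 0.1074] yaw [-8.1250e+01  3.0000e-02 -1.7993e+02] r 0.03439670775825123 dial mod360 264.5768872704053 w 0.017224595340223667 15.0004032340712 [1.2 3.5 3.7]
270.0 [-0.01, 0.08, 0.0]
```

>>> {"name": "drive_tool", "arguments": {"series": [0,0,0,0,0.05,0,-1,0,0,0,0,0.05,0,-1,0,0,0,0,0.05,0,0,0,0,0,0,0.05,0,0,0,0,0,0,0.05,0,0,0,0,0,0,0.05,0,0,0,0,0,0,0.05,-0.6,0,0,0,0,0,0.05,-1.4,0,0,0,0,0,0.05,-2,0,0,0,0,0,0.05,-2,0]}}

```text
time: 11.12
ee_pos: [0.5893, 0.3217, 0.1926]
eef_rot: [0.759, 0.651, 0.003, 0.001]
ft_force: [0.5, 0.5, 1.1]
width: 0.0431
grip_force: 0.0
```

```bash
python3 - <<'E'
from h import *
s=telemetry.read_state(); print(s["ee_pos"])
print(goal([.486,.272,.16],1.422),goal([.486,.272,.16-.068],1.422)[3:])
E
```

```text
[0.58931733 0.3216519  0.19260112]
[ 0.058 -0.045 -0.063 -1.627 -2.366  0.797] [-1.633 -2.374  2.497]
```

>>> {"name": "drive_tool", "arguments": {"series": [0,0,0,-1.63,-2.37,0.8,0,0,0,0,-1.63,-2.37,0.8,0,0,0,0,-1.63,-2.37,0.8,0,0,0,0,-1.63,-2.37,0.8,0,0,0,0,-1.63,-2.37,0.8,0]}}

```text
time: 11.53
ee_pos: [0.4827, 0.2684, 0.154]
eef_rot: [0.759, 0.651, -0.002, 0.001]
ft_force: [1.4, -0.4, -0.1]
width: 0.0434
grip_force: 0.0
```

```bash
python3 dial.py; python3 - <<'E'
from h import *
s=telemetry.read_state(); print(s["ee_pos"])
for n in("top","scene"):
    c,im=shot(n,n+"3"); H,S,V=cv2.split(cv2.cvtColor(im,cv2.COLOR_RGB2HSV)); m=((H<5)|(H>174))&(S>140)&(V>60)
    A=np.array([.583,.289]); ys,xs=np.nonzero(m); w=plane(c,np.c_[xs,ys],.107)[:,:2]; d=np.hypot(*(w-A).T); k=(d>.034)&(d<.056)
    for g in w[k][:20]: print(n,(171.5-np.degrees(np.arctan2(*(g-A)[::-1])))%360)
    q=proj(c,[.486,.272,.122])[0]; k=np.hypot(xs-q[0],ys-q[1])<12; print(q,xs[k].mean() if k.any() else 0,ys[k].mean() if k.any() else 0)
E
```

```text
red px 101 r 0.046284196190049996 dial 270.10685012649077
[0.48434005 0.26949818 0.15507837]
top 270.5960080912043
top 270.1413549113324
[201.53766005 221.76451103] 0 0
scene 273.89114572074783
scene 273.3868803424474
scene 270.5092058025107
scene 270.4041911996992
[309.69324411 148.56124846] 308.90909090909093 147.96969696969697
```

>>> {"name": "drive_tool", "arguments": {"series": [0,0,0,0,0,0.5,0,0,0,0,0,0,1,0,0,0,0,0,0,1.4,0,0,0,0,0,0,1.65,0,0,0,0,0,0,1.65,-1,0,0,0,0,0,1.65,-1,0,0,0,0,0,1.65,-1,0,0,0,0,0,1.65,-1,0,0,0,0,0,1.65,-1,0,0,0,0,0,1.65,-1]}}

```text
time: 12.52
ee_pos: [0.4837, 0.2712, 0.09]
eef_rot: [0.759, 0.651, -0.0, -0.0]
ft_force: [-4.9, 0.2, 5.6]
width: 0.0176
grip_force: 15.0
```

>>> {"name": "drive_tool", "arguments": {"series": [0,0,0,0,0,0,-1,0,0,0,0,0,0,-1]}}

```text
time: 12.68
ee_pos: [0.4837, 0.2712, 0.09]
eef_rot: [0.759, 0.651, 0.0, -0.0]
ft_force: [-4.7, 0.2, 6.2]
width: 0.0177
grip_force: 15.0
```

>>> {"name": "drive_tool", "arguments": {"series": [0,0,0,0.15,0,0,-1,0,0,0,0.3,0,0,-1,0,0,0,0.45,0,0,-1,0,0,0,0.55,0,0,-1,0,0,0,0.55,0,0,-1,0,0,0,0.55,0,0,-1]}}

```text
time: 13.18
ee_pos: [0.4867, 0.2915, 0.0898]
eef_rot: [0.759, 0.651, -0.001, 0.0]
ft_force: [-7.6, -6.0, 8.4]
width: 0.0175
grip_force: 15.0
```

>>> {"name": "drive_tool", "arguments": {"series": [0,0,0,0.06,0,0,-1,0,0,0,0.06,0,0,-1,0,0,0,0,0,0,0,0,0,0,0,0,0,0,0,0,0,0,0,0,0,0,0,0,0,0,-0.1,0,0,0,0,0,0,-0.6,0,0,0,0,0,0,-1.2,0,0,0,0,0,0,-1.8,0,0,0,0,0,0,-1.8,0]}}

```text
time: 14.02
ee_pos: [0.4892, 0.2942, 0.1661]
eef_rot: [0.759, 0.651, 0.003, 0.001]
ft_force: [0.2, -0.2, 0.7]
width: 0.0435
grip_force: 0.0
```

```bash
python3 - <<'E'
from h import *
s=telemetry.read_state(); print(s["ee_pos"],s["joint_positions"].round(2))
c,im=shot("wrist","w4"); H,S,V=cv2.split(cv2.cvtColor(im,cv2.COLOR_RGB2HSV)); m=((H<6)|(H>172))&(S>150)&(V>60)
t,im2=shot("scene","s4");H,S,V=cv2.split(cv2.cvtColor(im2,cv2.COLOR_RGB2HSV)); m=((H<6)|(H>172))&(S>130)&(V>60)
ys,xs=np.nonzero(m); 
for p in([.486,.272,.122],[.4888,.2917,.122]):
    q=proj(t,p)[0];k=np.hypot(xs-q[0],ys-q[1])<9;print(q,xs[k].mean(),ys[k].mean())
print(goal([.552,.176,.16],2.993))
E
```

```text
[0.48924723 0.29423044 0.16609239] [ 0.19  0.4  -1.    1.63  0.35  1.29 -1.03]
[309.69324411 148.56124846] 312.5 145.0
[313.36975134 145.17871563] 312.5 145.0
[ 2.700e-02  7.000e-03 -1.806e+01 -2.639e+00  2.024e+00  5.600e-02]
```

>>> {"name": "drive_tool", "arguments": {"series": [0,0,-1.4,-0.3,0.3,0,0,0,0,-2.8,-0.6,0.6,0,0,0,0,-4.2,-0.9,0.9,0,0,0,0,-5.6,-1.2,1.2,0,0,0,0,-7,-1.5,1.5,0,0,0,0,-8.4,-1.8,1.8,0,0,0,0,-9.8,-2.1,1.9,0,0,0,0,-11.2,-2.4,2,0,0,0,0,-12.6,-2.64,2.02,0,0,0,0,-14,-2.64,2.02,0,0]}}

```text
time: 14.95
ee_pos: [0.5515, 0.1729, 0.1599]
eef_rot: [0.247, 0.969, -0.001, -0.001]
ft_force: [0.1, 0.3, 0.3]
width: 0.0436
grip_force: 0.0
```

>>> {"name": "drive_tool", "arguments": {"series": [0,0,-1.4,0,0,0,0,0,0,-2.8,0,0,0,0,0,0,-4,0,0,0,0,0,0,-4.06,0,0,0,0]}}

```text
time: 15.28
ee_pos: [0.5509, 0.1753, 0.1601]
eef_rot: [0.072, 0.997, 0.0, -0.001]
ft_force: [0.2, 0.2, -0.7]
width: 0.0435
grip_force: 0.0
```

```bash
python3 - <<'E'
from h import *
s=telemetry.read_state(); print(s["ee_pos"],s["joint_positions"].round(2),s["width"])
c=get_calibration("top"); im=camera("scene"); t=get_calibration("scene"); cv2.imwrite("pics/s5.png",im[:,:,::-1])
print(goal([.552,.176,.16],2.993),goal([.552,.176,.091],2.993))
E
```

```text
[0.55094597 0.17525914 0.1600943 ] [ 0.56  0.59 -1.28  1.61  0.57  1.38  0.64] 0.043480247229081156
[ 0.001 -0.018 -0.009 -0.025  0.018  0.005] [ 1.00e-03 -1.80e-02 -9.00e-03 -2.70e-02  1.80e-02  1.73e+00]
```

>>> {"name": "drive_tool", "arguments": {"series": [0,0,0,0,0.02,0.6,0,0,0,0,0,0.02,1.2,0,0,0,0,0,0.02,1.6,0,0,0,0,0,0.02,1.73,0,0,0,0,0,0.02,1.73,-1,0,0,0,0,0.02,1.73,-1,0,0,0,0,0.02,1.73,-1,0,0,0,0,0.02,1.73,-1,0,0,0,0,0.02,1.73,-1,0,0,0,0,0.02,1.73,-1], "grip_force": 25}}

```text
time: 16.17
ee_pos: [0.5516, 0.1754, 0.0925]
eef_rot: [0.075, 0.997, -0.001, 0.0]
ft_force: [-5.1, -15.4, 9.7]
width: 0.0115
grip_force: 10.4
```

>>> {"name": "drive_tool", "arguments": {"series": [0,0,0,0,0,0,-1,0,0,0,0,0,0,-1]}}

```text
time: 16.33
ee_pos: [0.5516, 0.1753, 0.0926]
eef_rot: [0.075, 0.997, -0.001, 0.0]
ft_force: [-2.7, -4.2, 5.3]
width: 0.011
grip_force: 25.0
```

```bash
cat > lid.py <<'E'
from h import *
s=telemetry.read_state(); p=s["ee_pos"]; print(p.round(4),s["width"],s["joint_positions"].round(2))
u=np.array([np.sin(np.radians(8.5)),np.cos(np.radians(8.5)),0])
import sys
a0=float(sys.argv[1])
f=lambda a:(130*np.cos(a)-32*np.sin(a))/1e3*u+np.array([0,0,(130*np.sin(a)+32*np.cos(a))/1e3])
for a in map(float,sys.argv[2:]): print(a,goal(p+f(np.radians(a))-f(np.radians(a0)))[3:].round(2).tolist())
E
python3 lid.py 0 12 24 36 48 60 72 84 96 103
```

```text
[0.5516 0.1753 0.0926] 0.010974063166018715 [ 0.52  0.65 -1.22  1.68  0.63  1.27  0.59]
12.0 [-0.0, -0.24, -0.66]
24.0 [-0.0, -0.61, -1.25]
36.0 [-0.0, -1.09, -1.76]
48.0 [-0.0, -1.67, -2.15]
60.0 [-0.0, -2.32, -2.41]
72.0 [-0.0, -3.01, -2.53]
84.0 [-0.01, -3.71, -2.51]
96.0 [-0.01, -4.39, -2.34]
103.0 [-0.01, -4.76, -2.18]
```

>>> {"name": "drive_tool", "arguments": {"series": [0,0,0,0,-0.1,-0.33,-1,0,0,0,0,-0.24,-0.66,-1,0,0,0,0,-0.41,-0.97,-1,0,0,0,0,-0.61,-1.25,-1,0,0,0,0,-0.84,-1.52,-1,0,0,0,0,-1.09,-1.76,-1,0,0,0,0,-1.37,-1.97,-1,0,0,0,0,-1.67,-2.15,-1,0,0,0,0,-1.67,-2.15,-1]}}

```text
time: 17.08
ee_pos: [0.5424, 0.1115, 0.1816]
eef_rot: [0.074, 0.997, 0.002, 0.002]
ft_force: [-0.5, 5.0, 11.7]
width: 0.0109
grip_force: 25.0
```

```bash
python3 lid.py 48 54 60 66 72 78 84 90 96 100 104; python3 - <<'E'
from h import *
shot("scene","s6")
E
```

```text
[0.5424 0.1115 0.1816] 0.01092017838531934 [ 0.75  0.52 -1.34  1.65  0.52  1.39  0.76]
54.0 [-0.0, -0.32, -0.15]
60.0 [-0.0, -0.65, -0.27]
66.0 [-0.0, -0.99, -0.35]
72.0 [-0.0, -1.34, -0.39]
78.0 [-0.0, -1.68, -0.4]
84.0 [-0.0, -2.03, -0.37]
90.0 [-0.0, -2.38, -0.31]
96.0 [-0.0, -2.72, -0.21]
100.0 [-0.0, -2.93, -0.12]
104.0 [-0.0, -3.14, -0.02]
```

>>> {"name": "drive_tool", "arguments": {"series": [0,0,0,0,-0.32,-0.17,-1,0,0,0,0,-0.65,-0.3,-1,0,0,0,0,-0.99,-0.38,-1,0,0,0,0,-1.34,-0.42,-1,0,0,0,0,-1.68,-0.43,-1,0,0,0,0,-2.03,-0.4,-1,0,0,0,0,-2.03,-0.4,-1]}}

```text
time: 17.72
ee_pos: [0.53, 0.0283, 0.196]
eef_rot: [0.075, 0.997, -0.0, 0.001]
ft_force: [-2.4, -4.8, 12.4]
width: 0.011
grip_force: 25.0
```

```bash
python3 lid.py 84 90 96 100 104
```

```text
[0.53   0.0283 0.196 ] 0.010956062048432713 [ 0.97  0.46 -1.39  1.68  0.46  1.39  0.93]
90.0 [-0.0, -0.34, 0.07]
96.0 [-0.0, -0.68, 0.17]
100.0 [-0.0, -0.9, 0.25]
104.0 [-0.0, -1.11, 0.36]
```

>>> {"name": "drive_tool", "arguments": {"series": [0,0,0,0,-0.34,0.06,-1,0,0,0,0,-0.68,0.16,-1,0,0,0,0,-0.9,0.24,-1,0,0,0,0,-1.11,0.34,-1,0,0,0,0,-1.11,0.34,-1,0,0,0,0,-1.11,0.34,-1]}}

```text
time: 18.22
ee_pos: [0.5242, -0.01, 0.1839]
eef_rot: [0.073, 0.997, 0.003, 0.002]
ft_force: [-6.2, 7.1, 27.9]
width: 0.0105
grip_force: 73.7
```

```bash
python3 lid.py 104; python3 - <<'E'
from h import *
shot("scene","s7")
E
```

```text
[ 0.5242 -0.01    0.1839] 0.010480746430278664 [ 1.07  0.46 -1.4   1.72  0.46  1.36  1.01]
```

View pics/s7.png

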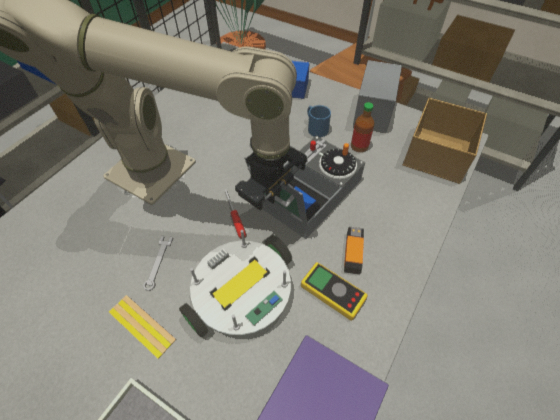

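The picture shows the lid standing just past upright (300,200), the blue battery exposed at (305,200), and the bystanders in place. I'll release the handle and back out parallel to the leaning lid.

>>> {"name": "drive_tool", "arguments": {"series": [0,0,0,0,0,-0.05,-0.54,0,0,0,0,0,-0.1,-0.54,0,0,0,0,0,-0.1,-0.54]}}

```text
time: 18.52
ee_pos: [0.5237, -0.0116, 0.185]
eef_rot: [0.073, 0.997, 0.002, 0.001]
ft_force: [4.6, 5.0, -0.7]
width: 0.0188
grip_force: 31.0
```

>>> {"name": "drive_tool", "arguments": {"series": [-0.8,0,0,0,0.03,0,-0.54,-1.6,0,0,0,0.06,-0.03,-0.54,-2.2,0,0,0,0.08,-0.06,-0.54,-2.2,0,0,0,0.08,-0.06,-0.54]}}

```text
time: 18.85
ee_pos: [0.5228, -0.0127, 0.1863]
eef_rot: [0.076, 0.992, 0.097, 0.006]
ft_force: [0.9, 2.2, -0.2]
width: 0.0205
grip_force: 1.3
```

>>> {"name": "drive_tool", "arguments": {"series": [0,0,0,0,0,-0.2,-0.54,0,0,0,0,0,-0.4,-0.54,0,0,0,0,0,-0.6,-0.54]}}

```text
time: 19.1
ee_pos: [0.5227, -0.0149, 0.2116]
eef_rot: [0.073, 0.993, 0.095, 0.007]
ft_force: [-0.1, -0.1, 0.2]
width: 0.02
grip_force: 0.0
```

>>> {"name": "drive_tool", "arguments": {"series": [0,0,0,0,0,-0.8,-0.54,0,0,0,0,0,-1.6,-0.2,0,0,0,0,0,-2.4,0,0,0,0,0,0,-2.6,0.3]}}

```text
time: 19.43
ee_pos: [0.5212, -0.0348, 0.3178]
eef_rot: [0.073, 0.993, 0.094, 0.01]
ft_force: [1.7, -0.2, -0.4]
width: 0.0329
grip_force: 0.0
```

```bash
python3 - <<'E'
from h import *
s=telemetry.read_state(); print(s["ee_pos"],s["joint_positions"].round(2))
print(goal([.535,.15,.31],1.422))
E
```

```text
[ 0.52119513 -0.03481738  0.31780513] [ 1.29  0.33 -1.43  1.52  0.15  1.52  1.29]
[ 1.76  -1.658 17.954  0.342  4.501  1.062]
```

>>> {"name": "drive_tool", "arguments": {"series": [0.14,-0.13,1.4,0,0.4,0.1,1,0.28,-0.26,2.8,0.1,0.9,0.2,1,0.42,-0.39,4.2,0.1,1.4,0.3,1,0.56,-0.52,5.6,0.1,1.9,0.4,1,0.7,-0.66,7.1,0.2,2.4,0.5,1,0.84,-0.79,8.5,0.2,2.9,0.6,1,0.98,-0.92,9.9,0.3,3.4,0.7,1,1.12,-1.05,11.3,0.3,3.9,0.9,1,1.26,-1.18,12.8,0.34,4.5,1.06,1,1.4,-1.3,14.2,0.34,4.5,1.06,1]}}

```text
time: 20.27
ee_pos: [0.5322, 0.1552, 0.3057]
eef_rot: [0.634, 0.773, 0.022, -0.001]
ft_force: [-0.2, 0.5, -0.4]
width: 0.0864
grip_force: 0.0
```

```bash
python3 - <<'E'
from h import *
s=telemetry.read_state(); print(s["ee_pos"],s["joint_positions"].round(2))
print(goal([.535,.15,.31],1.422))
E
```

```text
[0.53223622 0.1552376  0.30573576] [ 0.61  0.28 -1.15  1.48  0.24  1.51 -0.34]
[ 0.32  -0.397  3.964 -0.139  0.046 -0.109]
```

>>> {"name": "drive_tool", "arguments": {"series": [0.13,-0.13,1.3,0,0,0,1,0.25,-0.26,2.6,0,0,0,1,0.32,-0.4,3.95,0,0,0,1,0.32,-0.4,3.95,0,0,0,1,0.32,-0.4,3.95,0,0,0,1]}}

```text
time: 20.68
ee_pos: [0.5335, 0.1507, 0.3057]
eef_rot: [0.756, 0.655, 0.0, 0.0]
ft_force: [-0.3, -0.1, 0.1]
width: 0.0875
grip_force: 0.0
```

```bash
cat > bat.py <<'E'
from h import *
s=telemetry.read_state(); c,im=shot("wrist","wb"); H,S,V=cv2.split(cv2.cvtColor(im,cv2.COLOR_RGB2HSV))
m=((H>98)&(H<128)&(S>120)&(V>40)).astype(np.uint8); q=proj(c,[.525,.137,.042])[0]
m=cv2.morphologyEx(m,cv2.MORPH_CLOSE,np.ones((5,5)));n,l,st,ce=cv2.connectedComponentsWithStats(m)
print(s["ee_pos"],q,[(st[i].tolist(),ce[i].round().tolist()) for i in range(1,n) if st[i][4]>150])
i=1+np.argmax(st[1:,4]); cn=cv2.findContours((l==i).astype(np.uint8),0,1)[0][0]
w=plane(c,cn[:,0],.042)[:,:2]; rc=cv2.minAreaRect((w*1000).astype(np.float32)); print("battery top rect mm",rc)
E
python3 bat.py
```

```text
[0.53348793 0.15066166 0.30570263] [279.09988669 174.05619797] [([252, 149, 67, 43, 2574], [284.0, 170.0])]
battery top rect mm ((532.6803588867188, 141.10614013671875), (53.99264907836914, 85.7870101928711), 78.7024917602539)
```

View pics/wb.png

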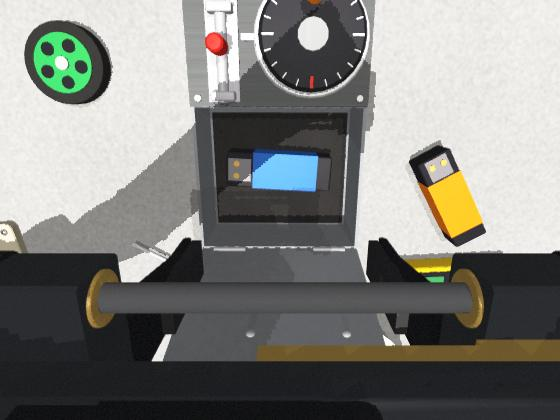

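The view down into the safe shows the battery lying along the safe's x, contrary to the text: its body spans px (228–331, 150–192), blue wrap (252–319). The lid stands open below and the dial's red line is at (311,82). So the fingers must close along the safe's y.

```bash
python3 - <<'E'
from h import *
c=get_calibration("wrist"); im=cv2.cvtColor(cv2.imread("pics/wb.png"),cv2.COLOR_BGR2RGB); H,S,V=cv2.split(cv2.cvtColor(im,cv2.COLOR_RGB2HSV))
print("col285 V",V[140:200:2,285].tolist()); print("row172 V",V[172,222:340:2].tolist())
m=((H>98)&(H<128)&(S>100)&(V>160)).astype(np.uint8); m[:, :240]=0
m=cv2.morphologyEx(m,cv2.MORPH_OPEN,np.ones((3,3)))
cn=max(cv2.findContours(m,0,1)[0],key=cv2.contourArea); print(cv2.boundingRect(cn))
print(cv2.minAreaRect((plane(c,cn[:,0],.042)[:,:2]*1000).astype(np.float32)))
print("ends",plane(c,[[228,170],[331,171]],.042).round(4))
for n in("top","scene"):
    t=get_calibration(n); i2=camera(n); cv2.imwrite(f"pics/{n}8.png",i2[:,:,::-1]); h,s_,v=cv2.split(cv2.cvtColor(i2,cv2.COLOR_RGB2HSV))
    m=((h>24)&(h<36)&(s_>120)&(v>80)).astype(np.uint8); q=proj(t,[.544,-.215,.066])[0]
    k,l,st,ce=cv2.connectedComponentsWithStats(m); i=1+np.argmin(np.hypot(*(ce[1:]-q).T)+1e3*(st[1:,4]<200)); 
    cn=cv2.findContours((l==i).astype(np.uint8),0,1)[0][0]; w=plane(t,cn[:,0],.066)[:,:2]; print(n,st[i],cv2.minAreaRect((w*1000).astype(np.float32)), plane(t,ce[i],.066).round(4))
E
```

```text
col285 V [64, 68, 69, 41, 40, 70, 110, 246, 255, 255, 255, 255, 255, 255, 255, 255, 255, 255, 255, 255, 255, 255, 255, 255, 255, 142, 55, 58, 64, 67]
row172 V [43, 40, 34, 96, 113, 112, 115, 128, 113, 115, 116, 115, 113, 117, 106, 158, 254, 255, 255, 255, 255, 255, 255, 255, 255, 255, 255, 255, 255, 255, 255, 255, 255, 255, 255, 255, 255, 255, 255, 255, 255, 255, 255, 255, 255, 255, 255, 255, 85, 85, 85, 86, 82, 83, 48, 65, 67, 69, 70]
(252, 153, 66, 39)
((532.29345703125, 138.53851318359375), (48.73462677001953, 85.53506469726562), 78.75231170654297)
ends [[0.4588 0.1517 0.042 ]
 [0.5938 0.1311 0.042 ]]
top [336 185  50  28 768] ((547.50390625, -214.18359375), (147.90733337402344, 56.533485412597656), 74.79872131347656) [[ 0.5465 -0.214   0.066 ]]
scene [ 213  260   53   48 1031] ((544.5469360351562, -212.8906707763672), (148.5562286376953, 56.77490234375), 74.96885681152344) [[ 0.545 -0.216  0.066]]
```

```bash
python3 - <<'E'
from h import *
print(goal([.526,.145,.20],2.993))
E
```

```text
[ 1.0000e-03  2.0000e-03 -1.7962e+01 -1.4700e-01 -1.7100e-01  2.6350e+00]
```

>>> {"name": "drive_tool", "arguments": {"series": [0,0,-1.4,0,0,0.3,1,0,0,-2.8,0,0,0.6,1,0,0,-4.2,-0.1,-0.1,0.9,1,0,0,-5.6,-0.15,-0.17,1.2,1,0,0,-7,-0.15,-0.17,1.5,1,0,0,-8.4,-0.15,-0.17,1.8,1,0,0,-9.8,-0.15,-0.17,2.1,1,0,0,-11.2,-0.15,-0.17,2.4,1,0,0,-12.6,-0.15,-0.17,2.6,1,0,0,-14,-0.15,-0.17,2.6,1]}}

```text
time: 21.67
ee_pos: [0.5254, 0.144, 0.1997]
eef_rot: [0.242, 0.97, -0.001, -0.001]
ft_force: [0.5, 0.3, -0.2]
width: 0.0872
grip_force: 0.0
```

>>> {"name": "drive_tool", "arguments": {"series": [0,0,-1.4,0,0,0,1,0,0,-2.8,0,0,0,1,0,0,-3.96,0,0,0,1,0,0,-3.96,0,0,0,1,0,0,-3.96,0,0,0,1]}}

```text
time: 22.08
ee_pos: [0.5261, 0.1447, 0.2012]
eef_rot: [0.077, 0.997, 0.0, -0.0]
ft_force: [0.6, -0.2, 0.2]
width: 0.0868
grip_force: 0.0
```

```bash
python3 - <<'E'
from h import *
s=telemetry.read_state(); print(s["ee_pos"],s["joint_positions"].round(2))
print(goal([.526,.145,.10],2.993),goal([.526,.145,.016],2.993))
E
python3 bat.py
```

```text
[0.52605644 0.14465404 0.20121151] [ 0.7   0.49 -1.36  1.64  0.48  1.41  0.71]
[ 6.00e-03 -6.00e-03 -6.60e-02  1.00e-03  7.00e-03  2.53e+00] [ 0.006 -0.006 -0.066  0.     0.006  4.63 ]
[0.52605644 0.14465404 0.20121151] [276.83169085 181.12373952] [([256, 145, 50, 84, 3834], [280.0, 186.0])]
battery top rect mm ((532.4315185546875, 138.927490234375), (48.119956970214844, 86.28499603271484), 78.63191223144531)
```

>>> {"name": "drive_tool", "arguments": {"series": [0,0,0,0,0,0.8,1,0,0,0,0,0,1.6,1,0,0,0,0,0,2.4,1,0,0,0,0,0,3,1,0,0,0,0,0,3.4,1,0,0,0,0,0,3.6,1,0,0,0,0,0,3.6,1]}}

```text
time: 22.72
ee_pos: [0.5255, 0.1447, 0.0563]
eef_rot: [0.076, 0.997, -0.0, -0.001]
ft_force: [-0.7, -0.3, -0.2]
width: 0.0869
grip_force: 0.0
```

>>> {"name": "drive_tool", "arguments": {"series": [0,0,0,0,0,0.2,1,0,0,0,0,0,0.4,1,0,0,0,0,0,0.5,1]}}

```text
time: 22.97
ee_pos: [0.5263, 0.1448, 0.037]
eef_rot: [0.076, 0.997, 0.0, 0.0]
ft_force: [0.1, 0.1, 0.2]
width: 0.0871
grip_force: 0.0
```

>>> {"name": "drive_tool", "arguments": {"series": [0,0,0,0,0,0.1,1,0,0,0,0,0,0.2,1,0,0,0,0,0,0.27,1,0,0,0,0,0,0.27,1]}}

```text
time: 23.3
ee_pos: [0.5258, 0.1448, 0.0259]
eef_rot: [0.076, 0.997, -0.0, -0.0]
ft_force: [0.3, -1.0, -0.8]
width: 0.0875
grip_force: 0.0
```

>>> {"name": "drive_tool", "arguments": {"series": [0,0,0,0,0,0.08,1,0,0,0,0,0,0.16,1,0,0,0,0,0,0.23,1,0,0,0,0,0,0.23,1]}}

```text
time: 23.63
ee_pos: [0.5257, 0.1448, 0.0166]
eef_rot: [0.076, 0.997, -0.0, -0.001]
ft_force: [0.5, -0.0, -0.7]
width: 0.0867
grip_force: 0.0
```

>>> {"name": "drive_tool", "arguments": {"series": [0,0,0,0,0,0.08,1,0,0,0,0,0,0.08,-1,0,0,0,0,0,0.08,-1,0,0,0,0,0,0.08,-1,0,0,0,0,0,0.08,-1,0,0,0,0,0,0.08,-1,0,0,0,0,0,0.08,-1,0,0,0,0,0,0.08,-1,0,0,0,0,0,0.08,-1,0,0,0,0,0,0.08,-1], "grip_force": 30}}

```text
time: 24.47
ee_pos: [0.5261, 0.1444, 0.014]
eef_rot: [0.076, 0.997, -0.0, -0.0]
ft_force: [-0.2, -3.0, 2.9]
width: 0.0466
grip_force: 29.8
```

>>> {"name": "drive_tool", "arguments": {"series": [0,0,0,0,0,0,-1,0,0,0,0,0,0,-1]}}

```text
time: 24.63
ee_pos: [0.5261, 0.1446, 0.014]
eef_rot: [0.076, 0.997, -0.0, -0.0]
ft_force: [0.3, -2.9, 1.6]
width: 0.0466
grip_force: 29.8
```

>>> {"name": "drive_tool", "arguments": {"series": [0,0,0,0,0,-0.2,-1,0,0,0,0,0,-0.5,-1,0,0,0,0,0,-0.9,-1,0,0,0,0,0,-1.4,-1,0,0,0,0,0,-1.9,-1,0,0,0,0,0,-2.4,-1,0,0,0,0,0,-3,-1,0,0,0,0,0,-3.6,-1,0,0,0,0,0,-4.2,-1,0,0,0,0,0,-4.8,-1]}}

```text
time: 25.47
ee_pos: [0.5255, 0.1457, 0.2086]
eef_rot: [0.075, 0.997, 0.0, 0.0]
ft_force: [0.0, -0.1, -3.1]
width: 0.0467
grip_force: 29.8
```

>>> {"name": "drive_tool", "arguments": {"series": [0,0,0,0,0,-0.6,-1,0,0,0,0,0,-1.2,-1,0,0,0,0,0,-1.8,-1,0,0,0,0,0,-2.4,-1,0,0,0,0,0,-2.9,-1,0,0,0,0,0,-2.9,-1]}}

```text
time: 25.97
ee_pos: [0.5264, 0.1468, 0.327]
eef_rot: [0.075, 0.997, 0.001, 0.002]
ft_force: [1.1, 0.2, -3.6]
width: 0.047
grip_force: 29.8
```

```bash
python3 - <<'E'
from h import *
s=telemetry.read_state(); print(s["ee_pos"],s["joint_positions"].round(2),s["width"],s["ft_force"])
print(goal([.545,-.03,.322],1.97),goal([.546,-.2145,.322],np.radians(75)))
E
python3 bat.py
```

```text
[0.52639426 0.14683332 0.32696237] [ 0.7   0.4  -1.39  1.43  0.4   1.63  0.78] 0.04698418824736368 [ 1.13498544  0.18767309 -3.57220082]
[ 0.057  0.03  11.704 -1.121 -4.302  0.117] [ 6.9000e-02  1.1000e-02  1.9278e+01 -1.8360e+00 -8.8590e+00  1.0700e-01]
[0.52639426 0.14683332 0.32696237] [276.65620171 159.27333613] [([489, 0, 71, 66, 3952], [527.0, 33.0]), ([235, 195, 104, 88, 8379], [285.0, 239.0]), ([237, 313, 93, 33, 2935], [282.0, 328.0])]
battery top rect mm ((647.30908203125, 130.74623107910156), (148.950927734375, 137.4893341064453), 79.76863861083984)
```

>>> {"name": "drive_tool", "arguments": {"series": [0,0,0.7,-0.1,-0.3,0,-1,0,0,1.6,-0.2,-0.7,0,-1,0,0,2.6,-0.3,-1.2,0,-1,0,0,3.6,-0.4,-1.7,0,-1,0,0,4.6,-0.5,-2.2,0,-1,0,0,5.6,-0.6,-2.7,0,-1,0,0,6.6,-0.7,-3.2,0,-1,0,0,7.6,-0.8,-3.7,0,-1,0,0,8.6,-0.9,-4.2,0,-1,0,0,9.6,-1,-4.7,0,-1]}}

```text
time: 26.85
ee_pos: [0.5364, -0.0476, 0.3211]
eef_rot: [0.476, 0.879, -0.0, -0.001]
ft_force: [-0.1, 0.3, -3.2]
width: 0.0469
grip_force: 29.8
```

```bash
python3 - <<'E'
from h import *
s=telemetry.read_state(); print(s["ee_pos"],s["joint_positions"].round(2),s["width"],s["ft_force"])
print(goal([.546,-.2143,.322],np.radians(74.9)))
E
```

```text
[ 0.53640173 -0.04759885  0.32107287] [ 1.    0.3  -1.22  1.45  0.28  1.59  0.38] 0.046940691067881284 [-0.06654331  0.26815801 -3.15482375]
[-1.900e-02 -6.000e-03  9.639e+00 -3.622e+00 -2.075e+00 -2.400e-02]
```

>>> {"name": "drive_tool", "arguments": {"series": [0,0,1,-0.5,-0.3,0,-1,0,0,2.2,-1,-0.6,0,-1,0,0,3.4,-1.5,-0.9,0,-1,0,0,4.6,-2,-1.2,0,-1,0,0,5.8,-2.5,-1.5,0,-1,0,0,7,-3,-1.8,0,-1,0,0,8.2,-3.4,-2,0,-1,0,0,9.2,-3.62,-2.07,0,-1,0,0,9.64,-3.62,-2.07,0,-1,0,0,9.64,-3.62,-2.07,0,-1]}}

```text
time: 27.68
ee_pos: [0.5469, -0.2136, 0.3207]
eef_rot: [0.793, 0.609, -0.0, -0.001]
ft_force: [-0.3, 0.4, -4.0]
width: 0.0468
grip_force: 29.8
```

```bash
cat > place.py <<'E'
from h import *
s=telemetry.read_state(); print(s["ee_pos"].round(4),s["width"],s["ft_force"].round(1),"yaw",np.degrees(2*np.arctan2(s["eef_rot"][1],s["eef_rot"][0])).round(2))
for n,z in(("wrist",s["ee_pos"][2]+.028),):
    t,i2=shot(n,"p_"+n); h,s_,v=cv2.split(cv2.cvtColor(i2,cv2.COLOR_RGB2HSV))
    for nm,m,zz in(("blue",(h>98)&(h<128)&(s_>120)&(v>90),z),("yellow",(h>24)&(h<36)&(s_>120)&(v>80),.066)):
        cn=[c for c in cv2.findContours(m.astype(np.uint8),0,1)[0] if cv2.contourArea(c)>150]
        for c in cn: print(nm,cv2.boundingRect(c),cv2.minAreaRect((plane(t,c[:,0],zz)[:,:2]*1000).astype(np.float32)))
print(goal([.546,-.2143,.322],np.radians(74.9)))
E
python3 place.py
```

```text
[ 0.5469 -0.2136  0.3207] 0.0467618911019693 [-0.3  0.4 -4. ] yaw 74.98
blue (237, 313, 93, 32) ((537.89892578125, -246.49566650390625), (18.881114959716797, 47.84991455078125), 75.16704559326172)
blue (236, 196, 103, 86) ((552.00732421875, -199.7184600830078), (43.646240234375, 47.304107666015625), 73.31156158447266)
blue (360, 132, 12, 21) ((597.7349243164062, -163.32437133789062), (8.640926361083984, 4.936031818389893), 75.0753402709961)
yellow (262, 105, 45, 12) ((563.90771484375, -147.80703735351562), (12.952068328857422, 54.37015914916992), 73.32220458984375)
yellow (355, 0, 140, 58) ((746.569091796875, -90.0701675415039), (61.28607177734375, 155.62425231933594), 84.69402313232422)
[-0.021 -0.008  0.058 -0.04  -0.017 -0.024]
```

>>> {"name": "drive_tool", "arguments": {"series": [0,0,0,-0.03,-0.02,0.6,-1,0,0,0,-0.03,-0.02,1.3,-1,0,0,0,-0.03,-0.02,2,-1,0,0,0,-0.03,-0.02,2.7,-1,0,0,0,-0.03,-0.02,3.4,-1,0,0,0,-0.03,-0.02,4.1,-1,0,0,0,-0.03,-0.02,4.7,-1,0,0,0,-0.03,-0.02,5.1,-1,0,0,0,-0.03,-0.02,5.3,-1,0,0,0,-0.03,-0.02,5.3,-1]}}

```text
time: 28.57
ee_pos: [0.5451, -0.2135, 0.1082]
eef_rot: [0.792, 0.61, -0.001, -0.002]
ft_force: [-0.3, 0.9, -3.0]
width: 0.0469
grip_force: 29.8
```

```bash
python3 place.py
```

```text
[ 0.5451 -0.2135  0.1082] 0.0469102825716592 [-0.3  0.9 -3. ] yaw 75.22
blue (237, 313, 93, 32) ((536.2044677734375, -246.46578979492188), (18.886205673217773, 47.82258224487305), 75.45787811279297)
blue (236, 248, 94, 12) ((547.114990234375, -205.43511962890625), (5.717164039611816, 44.76274490356445), 76.3061752319336)
blue (235, 197, 104, 41) ((553.2327880859375, -188.51995849609375), (19.736875534057617, 47.51319122314453), 73.5569076538086)
blue (437, 165, 25, 38) ((628.5638427734375, -190.92372131347656), (17.167011260986328, 8.886955261230469), 75.21078491210938)
yellow (434, 0, 89, 16) ((685.9119262695312, -115.69938659667969), (7.694802761077881, 50.29227066040039), 75.2384033203125)
[-1.500e-02 -7.000e-03  5.800e-02 -1.000e-02 -4.000e-03 -5.305e+00]
```

>>> {"name": "drive_tool", "arguments": {"series": [0,0,0,0,0,0.25,-1,0,0,0,0,0,0.5,-1,0,0,0,0,0,0.65,-1,0,0,0,0,0,0.68,-1,0,0,0,0,0,0.68,-1]}}

```text
time: 29.03
ee_pos: [0.546, -0.2143, 0.0823]
eef_rot: [0.793, 0.609, -0.0, -0.001]
ft_force: [-0.1, 0.0, -3.5]
width: 0.0469
grip_force: 29.8
```

>>> {"name": "drive_tool", "arguments": {"series": [0,0,0,0,0,0.05,-1,0,0,0,0,0,0.1,-1,0,0,0,0,0,0.13,-1,0,0,0,0,0,0.13,-1]}}

```text
time: 29.37
ee_pos: [0.5462, -0.2144, 0.0774]
eef_rot: [0.793, 0.609, -0.0, -0.0]
ft_force: [0.5, 0.8, -3.6]
width: 0.047
grip_force: 29.8
```

>>> {"name": "drive_tool", "arguments": {"series": [0,0,0,0,0,0.03,-1,0,0,0,0,0,0.06,-1,0,0,0,0,0,0.06,-1]}}

```text
time: 29.62
ee_pos: [0.5465, -0.2145, 0.076]
eef_rot: [0.793, 0.609, -0.0, 0.0]
ft_force: [-3.0, 0.6, 4.7]
width: 0.0467
grip_force: 29.8
```

>>> {"name": "drive_tool", "arguments": {"series": [0,0,0,0,0,0,0.4,0,0,0,0,0,0,0.4,0,0,0,0,0,0,0.4,0,0,0,0,0,0,0.4,0,0,0,0,0,-0.3,0.4,0,0,0,0,0,-1,0.4,0,0,0,0,0,-2,0.4,0,0,0,0,0,-3,0.4,0,0,0,0,0,-4,0.4,0,0,0,0,0,-5,0.4]}}

```text
time: 30.45
ee_pos: [0.546, -0.2139, 0.2783]
eef_rot: [0.793, 0.61, 0.0, 0.0]
ft_force: [1.0, -0.8, 0.2]
width: 0.0612
grip_force: 0.0
```

>>> {"name": "drive_tool", "arguments": {"series": [0,0,0,-2,-2,-0.5,0.4,0,0,0,-3,-3,-0.5,0.4,0,0,0,-4,-4,-0.5,0.4,0,0,0,-4,-4,-0.5,0.4,0,0,0,-4,-4,-0.5,0.4,0,0,0,-4,-4,-0.5,0.4]}}

```text
time: 30.95
ee_pos: [0.3463, -0.3306, 0.2964]
eef_rot: [0.794, 0.607, -0.001, 0.0]
ft_force: [-0.8, -1.0, -0.0]
width: 0.0609
grip_force: 0.0
```

```bash
python3 - <<'E'
from h import *
s=telemetry.read_state(); print(s["ee_pos"],s["ft_force"],s["time"])
for n in("top","scene"):
    t,i2=shot(n,n+"9"); h,s_,v=cv2.split(cv2.cvtColor(i2,cv2.COLOR_RGB2HSV)); q=proj(t,[.546,-.2143,.104])[0]
    for nm,m,z in(("blue",(h>98)&(h<128)&(s_>120)&(v>60),.104),("yellow",(h>24)&(h<36)&(s_>120)&(v>80),.066)):
        for c in cv2.findContours(m.astype(np.uint8),0,1)[0]:
            x,y,w,hh=cv2.boundingRect(c)
            if cv2.contourArea(c)>20 and np.hypot(x+w/2-q[0],y+hh/2-q[1])<40: print(n,nm,(x,y,w,hh),cv2.minAreaRect((plane(t,c[:,0],z)[:,:2]*1000).astype(np.float32)))
# bystanders: difference first/last top view away from the robot, safe and rover
a=cv2.imread("pics/scene0.png",0);b=cv2.imread("pics/scene9.png",0)
for nm,(x0,y0,x1,y1) in dict(rule=(105,290,180,360),wrench=(140,230,178,295),meter=(298,258,370,320),flat=(340,222,370,276),driver=(222,186,250,240),soda=(350,98,378,152),mug=(304,102,334,138),wheel=(246,128,280,155)).items():
    print(nm,np.abs(a[y0:y1,x0:x1].astype(int)-b[y0:y1,x0:x1]).mean().round(1))
E
```

```text
[ 0.34629511 -0.33063052  0.2963754 ] [-0.81570519 -0.97536111 -0.00845927] 30.95
top blue (350, 189, 32, 21) ((543.1611938476562, -220.93212890625), (88.46540832519531, 47.0046501159668), 73.8472900390625)
top blue (355, 163, 9, 6) ((646.3543090820312, -205.27774047851562), (25.87686538696289, 12.766569137573242), 74.44657135009766)
scene blue (220, 265, 35, 31) ((546.197265625, -221.9052734375), (84.90077209472656, 46.62945556640625), 72.83480834960938)
rule 11.3
wrench 16.9
meter 8.1
flat 8.2
driver 7.8
soda 6.3
mug 6.8
wheel 7.3
```

```bash
python3 -c "
from bench import r
print(r.close_job())"
```

```text
the job is handed in; nothing more can be done
None
```

I unlocked the safe, drew the bolt, opened the lid to about 100° and set the blue battery flat in the rover's bay between the corners. The job was handed in at about 31 s. No result came back, and I did not separately confirm the wrench's position after an inconclusive image comparison (probably arm shadow).

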